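# Index the column carriage to the white cup and hold its pin home

### The arm

A 6-joint arm with a two-finger parallel gripper is mounted at the origin on the work surface. World frame = base frame: x ahead of the robot, y to its left, z up, the work surface at z = 0. Lengths are in mm, angles in rad, forces in N, time in s.
With the tool pointing down it reaches from about 300 to 775 mm from the base axis. Payload 14.6 kg.
Tool frame: the origin (TCP) lies between the finger pads; the fingertips stand 25 mm ahead of it and the grasp point (between the pads) lies 6 mm ahead of it; z points along the fingers, y is the line along which they close (so a half turn about z gives the same grasp; the last joint's range is limited). The gripper opens to 94 mm and grips with 3 to 60 N. Pads are 16 mm wide; open, the fingers measure 119 mm over their backs; the gripper's body (75 mm by 177 mm) begins 78 mm behind the grasp point.
Start: joints at [1.048, 0.3, 1.521, -0, 1.321, -0.067], TCP at [242.095, 493.841, 230.446] pointing down, gripper open.
Joint ranges: [-3.03, 3.03], [-0.79, 2.21], [0.23, 2.52], [-1.04, 4.18], [0, 3.07], [-2.55, 2.55]. Speed limits (rad/s): [2.22, 2.22, 2.57, 3.14, 3.14, 3.14].

### API

Orientations are given as [roll, pitch, yaw] about the fixed x, y, z axes, in that order (R = Rz(yaw) Ry(pitch) Rx(roll)).
In Python, from cell import manip gives the robot as it stands. The module is installed in compiled form; this text tells all that it offers.
- The arm moves only by the tool step_arm, never from a script. Its argument "series" is one flat list of numbers, 5 for each row, row after row: the shift along the world's x, y, z in mm, then the turn about the world's z in rad, then the closure, from 0 (fully open) to 1 (shut). In form: [dx, dy, dz, spin, jaw, dx, dy, dz, spin, jaw, ...]. A call has 1 to 20 rows; each row shifts and turns the commanded pose from where the row before left it; what a row does not reach is not made up. A row lasts 1/8 s, in which the tool goes at most 62.5 mm and 10.7 degrees, less where a joint would pass 70% of its speed; a pose out of reach is approached as far as the arm can. A call is refused whole if a number of a shift passes 62.5 or a number of a turn 0.188, either way. A call with a gripper value outside its range is refused whole. The fingers move at their own pace and stop on an object; "squeeze" is the grip in N (left out, the last holds). Time passes only in rows, so rows that do not move let the fingers close. It gives the time, the measured TCP pose, the force, the opening and the grip force at its end, in the units of the state.
- manip.read_state(): the state, without advancing time (a new reading comes with each control period).
- manip.camera(name): name is "scene" or "top" or "wrist"; returns (picture, depth): 384x512x3 uint8, blue, green, red; 384x512 float32, mm along the optical axis (not along the pixel's ray), 0 where there is no reading.
- manip.camera_info(name): a dict with "fovy" (degrees; the focal length in pixels is half the picture's height over the tangent of half this angle, whatever the lens; pixels are square), "cx", "cy" (the principal point, pixels), "eye" and "orientation" of the camera in the world. Camera axes: x right, y down, z forward; pixel columns grow to the right and rows downward; lengths in mm; the calibration is good to about 2 mm. A picture is of the moment at which its call begins: read the wrist's pose just before it. camera_info takes no time and is no camera call; for the wrist camera it gives the pose at the moment of the call.
- manip.sign_off(): hands the job in; it is judged then, once.
The state is a dict: "clock": time; "joints": joint angles; "qd": joint speeds; "effort": joint torques, N m; "eef_pos": TCP position; "eef_rot": TCP orientation; "wrist_force": force on the tool from outside, world axes, zero at the start; "moment": the same for the moment, N m; "finger_gap": finger opening in mm; "finger_force": force on a finger pad.
Only numpy, scipy, OpenCV 4.12 (cv2) and the standard library are available. Lean on these libraries where they do the work, as an engineer would, in place of code of your own. Each camera call takes 0.05 s, during which the arm holds its last target. There are 200 camera calls.

### The job

Turn the black lock collar on the tube section until its orange pointer stands over the red mark. Then pull up the red plunger knob, slide the carriage along the rail to the next hole on the side of the white cup, and press the pin fully home in that hole. Finish while still holding the knob down with the pin fully home (it springs back up if let go); do not disturb the cups or anything else on the bench.

Things in the scene. Friction and masses are not known exactly. Their poses are not given: they have to be found in the camera images.
- rail: fixed indexing rail, 320 mm long, aluminium on black, its top 46 mm above the bench; origin under its middle at bench height; its y axis runs along the rail (towards the robot's left), x points across it away from the robot, z up; turned up to 0.35 rad either way. Five 11 mm square holes lie along the middle of its top at y = -100, -50, 0, 50 and 100 mm; the carriage starts pinned in the middle one
- hole_left (a point): mouth of the hole next to the middle one on the +y side (rail y = +50 mm), on the rail's top
- hole_right (a point): mouth of the hole next to the middle one on the -y side (rail y = -50 mm), on the rail's top
- carriage (a joint): slide of the blue carriage along the rail's y, m: 0 = at the middle hole (start), +0.050 = at the hole on the left, -0.050 = at the hole on the right, ends at +-0.110. It carries the red-knobbed plunger over the rail and, on a bracket 85 mm farther out in x, an upright white tube section 36 mm across with its black lock collar. Light to slide (about 1.5 N) once the pin is out of its hole; blocked while the pin is in
- plunger (a joint): travel of the spring plunger, m, up positive: 0 = at rest, the 8 mm round-nosed pin 8 mm deep in its hole (sprung both ways, about 0.7 N per mm); pulled up more than 0.008 the pin is clear of the rail (upper stop +0.016, about 11 N); pressed down to its lower stop, -0.006, it is fully home (about 4 N, then a rigid stop). Let go, it springs back up to 0, so it must be kept pressed.
- knob: red cylindrical knob of the plunger, 28 mm across, 32 mm high, upright axis; origin at the centre of its underside, at rest 78 mm above the bench, about 20 mm above the carriage's deck (12 mm above a 22 mm wide steel bush). It moves with the plunger and the carriage
- knob_top (a point): centre of the top face of the red knob, 110 mm above the bench at rest
- collar (a joint): turn of the black lock collar on the tube section about its upright axis, rad, counter-clockwise seen from above positive: 1.2 = its orange pointer stands over the red mark (locked); starts between 0.05 and 0.45; ends at 0 and 1.7. Stays where it is left; stiff by about 0.08 N m
- collar_top (a point): centre of the collar's top face, on its axis, 106 mm above the bench; the collar is 48 mm across and 22 mm high (from 84 to 106 mm), captive on the tube, the tube's rim standing 3 mm above it (seen only). Below it the bracket's deck is 58 mm above the bench
- pointer_tip (a point): outer end of the orange pointer tab on the collar, 38 mm from the collar's axis; the tab is 7 mm wide and 12 mm high and sticks out 14 mm
- mark (a point): top of the red upright mark on the bracket, between knob and collar, 35.5 mm from the collar's axis towards the knob (towards -x of the rail) and 76 mm above the bench; the pointer stands over it when locked
- outlet (a point): small outlet under the tube section, on the collar's axis, 43.5 mm above the bench; it comes to stand over a cup when the carriage is pinned at that cup's hole
- cup_white: loose white sample cup, 42 mm across the rim, 36 mm high, standing on the grey tray on the far side of the rail, level with the hole next to the carriage on the left or on the right (the two cups change places between runs); origin under its centre. The carriage must go to this one
- cup_amber: loose amber sample cup, 42 mm across the rim, 36 mm high, standing on the grey tray on the far side of the rail, level with the hole next to the carriage on the left or on the right (the two cups change places between runs); origin under its centre. Not this one
- coupling: loose blue pipe coupling, a ring 50 mm across, 45 mm high, beside the rail on the robot's side; leave alone
- reducer: loose black plastic funnel reducer, 96 mm across at the foot, 110 mm high; origin under its centre; leave alone
- bottle: loose clear bottle with a blue cap, 60 mm across, 150 mm high; leave alone
- jar: loose glass jar, 70 mm across, 90 mm high; leave alone
- driver: loose screwdriver lying on the bench; leave alone
- tee: loose white pipe tee lying on the bench, about 100 mm long, 42 mm high; leave alone
There are look-alikes about, which are no part of the job. Of the things shaped like the cup_white, the white one is meant.

How it is judged (in metres and radians):
On the way, in this order (a step that is already met when the one before it is completed fails the run):
1. the collar is turned to its mark while the carriage is still at the middle hole (value of joint collar between 1.05 and 1.35 rad and value of joint carriage between -0.005 and 0.005 m), for 0.2 s.
2. the plunger is pulled up clear of the rail (value of joint plunger above 0.0082 m), for 0.1 s.
3. the carriage is at the white cup's hole with the pin held fully home (horizontal distance between outlet and cup_white below 0.02 m and (value of joint carriage between 0.045 and 0.055 m or value of joint carriage between -0.055 and -0.045 m) and value of joint plunger below -0.0035 m and contact force between the fingers and knob above 1.5 N), for 0.2 s.
At the end, for the whole second after the job is handed in: Fingers bear on the red knob (over 1.5 N), pin pressed home (plunger below -0.0035 m) at rest in the next hole on the white cup's side (carriage within 5 mm of +-0.050 m, outlet within 20 mm of the cup's centre), collar within 0.15 rad of 1.2 rad (all of step 3 and value of joint collar between 1.05 and 1.35 rad and linear speed of knob below 0.02 m/s); the arm keeps its last pose, push and grip.
It fails at once if a cup is pushed more than 15 mm or tipped (distance of any of cup_white, cup_amber from where it was at the start of the episode above 0.015 m or angle between any of cup_white, cup_amber's own z axis and vertical above 0.35 rad).
It fails at once if another loose thing on the bench is moved more than 25 mm (distance of any of coupling, reducer, bottle, jar, driver, tee from where it was at the start of the episode above 0.025 m).
It also fails if it takes over 50 s, if anything falls off the work surface, if the arm or the gripper's body presses on something with over 40 N, if the wrist force passes 120 N, or if a joint passes its speed limit or range.

## Working session

There is one attempt and no reset: what is moved stays moved. The work goes in short steps, Python scripts to look and compute and a tool call to move; the robot and the scene stay as the last step left them, time stands still between calls to the robot, and variables do not carry over. Pictures are saved under pics/ and viewed, at most 10 in all, crops included, and the job is handed in when it is done.

Besides the shell and the picture viewer there is one more tool, called after ">>>" as name(argument=value, ...), one argument or row to a line, values as JSON. step_arm: Moves the arm, as the interface text tells. Its arguments: {"type":"object","properties":{"series":{"type":"array"},"squeeze":{"type":"number"}},"required":["series"]}

```bash
mkdir -p pics
cat > h.py <<'E'
import numpy as np, cv2
from cell import manip
def cam(n):
    i=manip.camera_info(n); p,d=manip.camera(n); return p,d,i
def Rm(o):
    o=np.array(o,float)
    if o.shape==(3,3): return o
    from scipy.spatial.transform import Rotation as R
    if o.size==3: return R.from_euler('xyz',o).as_matrix()
    raise ValueError(o)
def f(i): return 192/np.tan(np.radians(i['fovy'])/2)
def ray(i,u,v):
    return Rm(i['orientation'])@np.array([(u-i['cx'])/f(i),(v-i['cy'])/f(i),1])
def onplane(i,u,v,z):
    r=ray(i,u,v); e=np.array(i['eye']); return e+r*(z-e[2])/r[2]
def proj(i,p):
    c=Rm(i['orientation']).T@(np.array(p)-np.array(i['eye'])); return c[:2]/c[2]*f(i)+[i['cx'],i['cy']]
E
python3 - <<'E'
from h import *
for n in ['top','scene']:
    p,d,i=cam(n); print(n,i); cv2.imwrite(f'pics/{n}0.png',p); np.save(n+'_d',d)
print(manip.read_state())
E
```

```text
top {'fovy': 57.78737547529622, 'cx': 256.42327214619183, 'cy': 193.71129765077225, 'eye': array([ 3.68052881e+02, -2.36869138e-01,  1.19019031e+03]), 'orientation': array([-2.95599424, -0.00919645, -1.59345975])}
scene {'fovy': 48.76286650192457, 'cx': 257.01350353250155, 'cy': 189.9845722865966, 'eye': array([1158.07717085, -352.43591747, 1025.84083509]), 'orientation': array([-2.54148685e+00,  7.68568649e-04,  1.03569620e+00])}
{'clock': 0.1, 'joints': array([ 1.04839698e+00,  3.00416352e-01,  1.52149683e+00, -6.42523593e-06,
        1.32068215e+00, -6.66012790e-02]), 'qd': array([-1.04663397e-03, -2.24217105e-03, -8.58238778e-05, -1.15504018e-04,
        2.21084435e-03,  1.50968616e-03]), 'effort': array([-1.06378564e-03, -5.32636178e+01, -3.53286016e+01,  7.08266487e-02,
        2.35021894e-02, -5.36162236e-05]), 'eef_pos': array([242.0045436 , 493.67702398, 229.95198255]), 'eef_rot': array([-3.14059178e+00, -6.05206586e-05,  2.68579615e+00]), 'wrist_force': array([-0.19943692, -0.28089481,  0.06522552]), 'moment': array([ 0.00206205, -0.0044351 , -0.00257822]), 'finger_force': 0.0, 'finger_gap': 94.02874986586188}
```

View pics/top0.png

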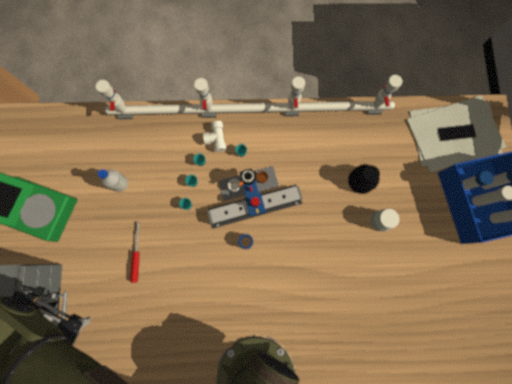

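View pics/scene0.png

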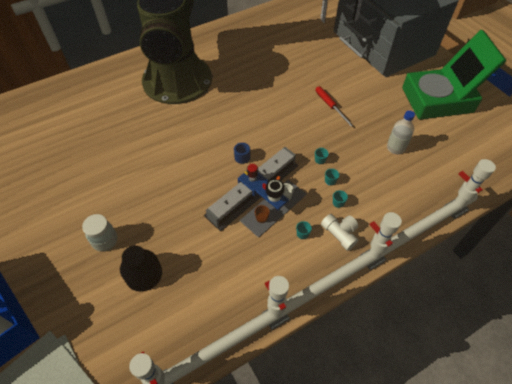

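The top view shows the knob at about (256,201), the collar at (248,176), the white cup at (234,185) and the amber cup at (262,177), so the white cup is on the left (+y). Next I'll enlarge and measure.

Run:
```python
from h import *
I={n:manip.camera_info(n) for n in ['top','scene']}
P={n:cv2.imread(f'pics/{n}0.png') for n in I}
a=cv2.resize(P['top'][140:260,195:310],None,fx=5,fy=5,interpolation=cv2.INTER_CUBIC)[:,:400+175]
b=cv2.resize(P['scene'][140:240,195:310],None,fx=5,fy=5,interpolation=cv2.INTER_CUBIC)
cv2.imwrite('pics/a.png',a);cv2.imwrite('pics/b.png',b)
def blob(n,lo,hi,box):
    x0,y0,x1,y1=box;h=cv2.cvtColor(P[n],cv2.COLOR_BGR2HSV)[y0:y1,x0:x1]
    m=cv2.inRange(h,lo,hi); 
    if lo[0]==0 and hi[0]<6: m|=cv2.inRange(h,(174,)+lo[1:],(180,)+hi[1:])
    k,l,s,c=cv2.connectedComponentsWithStats(m)
    return [(s[j,4],(c[j]+[x0,y0]).round(1),s[j,:4]) for j in range(1,k) if s[j,4]>3]
for n,bx in [('top',(195,140,310,260)),('scene',(195,140,310,240))]:
    print(n,'red');
    for r in blob(n,(0,150,80),(5,255,255),bx): print(r, onplane(I[n],*r[1],110))
    print('orange')
    for r in blob(n,(6,150,80),(16,255,255),bx): print(r, onplane(I[n],*r[1],100))
d=np.load('top_d.npy');i=I['top']
for u,v in [(256,201),(248,176),(215,215),(295,194),(230,214)]: 
    e=np.array(i['eye']);print(u,v,e+ray(i,u,v)*d[v,u])
```

```text
top red
(np.int32(5), array([250.4, 188.6]), array([55, 47,  2,  4], dtype=int32)) [587.46824582   3.9373665  110.        ]
(np.int32(57), array([254.7, 201.4]), array([56, 57,  8,  9], dtype=int32)) [546.1077615   -8.78644202 110.        ]
orange
(np.int32(77), array([261.1, 176.9]), array([62, 32, 10, 10], dtype=int32)) [627.1924351  -31.19449177 100.        ]
(np.int32(16), array([240.9, 183. ]), array([44, 41,  5,  5], dtype=int32)) [608.44559117  34.06372905 100.        ]
scene red
(np.int32(61), array([251.9, 167.7]), array([53, 24,  9,  8], dtype=int32)) [548.40370846  -8.00050591 110.        ]
(np.int32(14), array([264.1, 185.9]), array([68, 44,  3,  5], dtype=int32)) [616.92789024 -10.74357767 110.        ]
orange
(np.int32(17), array([251.4, 164.9]), array([52, 23, 11,  7], dtype=int32)) [ 5.32652230e+02 -5.29824293e-01  1.00000000e+02]
(np.int32(15), array([277.6, 177.6]), array([81, 36,  4,  4], dtype=int32)) [606.23652542  38.5290034  100.        ]
(np.int32(104), array([262.8, 214.2]), array([61, 66, 13, 15], dtype=int32)) [684.57957743 -55.43591608 100.        ]
256 201 [547.37497395 -12.90975005 109.52655537]
248 176 [629.23431971  10.81654555 107.4404976 ]
215 215 [514.02417697 122.9739166   45.02806965]
295 194 [ 578.23173685 -144.32448169   49.69070814]
230 214 [516.16907941  73.31566841  45.94734739]
```

View pics/a.png

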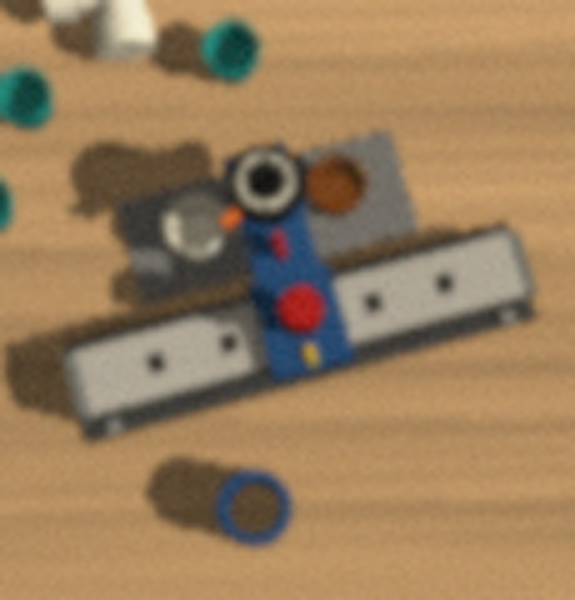

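View pics/b.png

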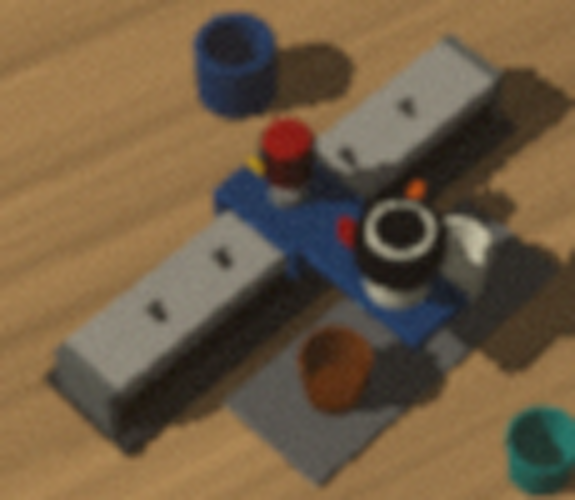

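The crops confirm the white cup is beside the left hole. The pointer is between the collar and the white cup, and the free holes are visible at crop a (157,362), (229,342), (372,302) and (445,284).

Run:
```python
from h import *
T=manip.camera_info('top');S=manip.camera_info('scene')
def A(x,y): return (x+.5)/5-.5+195,(y+.5)/5-.5+140
H=np.array([onplane(T,*A(*q),46)[:2] for q in [(157,362),(229,342),(372,302),(445,284)]])
HS=np.array([onplane(S,*A(*q),46)[:2] for q in [(407,107),(347,156),(222,258),(156,311)]])
for h in (H,HS):
    c=np.polyfit([100,50,-50,-100],h,1); th=np.arctan2(-c[0][0],c[0][1]); ex=np.array([np.cos(th),np.sin(th)]);
    print('mid',c[1],'scale',np.hypot(*c[0]),'yaw',th,'collar',c[1]+85*ex)
print('knob',onplane(T,*A(300,307),110),onplane(S,*A(288,135),110))
print('collar',onplane(T,*A(265,181),109),onplane(S,*A(402,228),109))
print('pointer',onplane(T,*A(231,217),106),onplane(S,*A(417,187),106))
print('mark',onplane(T,*A(278,242),72),onplane(S,*A(347,230),72))
```

```text
mid [547.62779874  -9.56072339] scale 0.9929065801925645 yaw 0.24785687499833156 collar [630.03023392  11.29206245]
mid [545.92512337  -7.93216266] scale 1.0046513458950181 yaw 0.2538261264924825 collar [628.20161568  13.41212961]
knob [547.38951935  -8.49957412 110.        ] [545.56942063  -5.40072748 110.        ]
collar [629.54002063  12.06511748 109.        ] [629.10909713  15.57009495 109.        ]
pointer [607.12913741  34.19357214 106.        ] [608.67437444  37.98328538 106.        ]
mark [597.20823925   4.70090205  72.        ] [593.47424688   3.71849669  72.        ]
```

>>> step_arm(
  series=[32,-40,0,-0.03,0,32,-40,0,-0.03,0,32,-40,0,-0.03,0,32,-40,0,-0.03,0,32,-40,0,-0.03,0,32,-40,0,-0.03,0,32,-40,0,-0.03,0,32,-40,0,-0.03,0,32,-40,0,-0.03,0,32,-40,0,-0.03,0,32,-40,0,-0.03,0,28,-41,0,-0.04,0,0,0,0,0,0,0,0,0,0,0],
  squeeze=25,
)

```text
clock: 1.85
eef_pos: [621.7, 13.3, 230.0]
eef_rot: [-3.141, -0.001, 2.316]
wrist_force: [-0.5, -0.1, 0.6]
finger_gap: 94.0
finger_force: 0.0
```

Run:
```python
from h import *
s=manip.read_state();print(s['eef_pos'],s['eef_rot'],s['wrist_force'])
p,d,i=cam('wrist');cv2.imwrite('pics/w1.png',p);np.save('w_d',d);print(i)
for q in [(546.8,-8.5,110),(629,12.7,109),(608,36,106)]: print(proj(i,q))
```

```text
[621.71846012  13.25105222 230.01003603] [-3.14105517e+00 -7.68225263e-04  2.31610762e+00] [-0.49408841 -0.12863369  0.57824224]
{'fovy': 61.80578429852562, 'cx': 256.5076032004885, 'cy': 190.9215027720724, 'eye': array([571.01260321,  68.44469536, 385.00481856]), 'orientation': array([2.87978056e+00, 1.27698179e-03, 7.44164655e-01])}
[175.67737113 153.31892983]
[262.37000353 197.74607916]
[262.86220682 162.54656446]
```

View pics/w1.png

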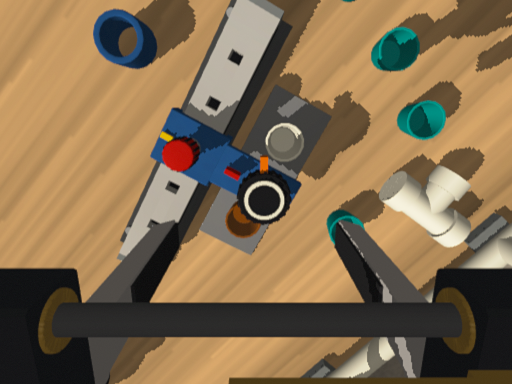

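The collar is at (264,199), its pointer at (264,163) and the knob at (180,154), all within about 3 px of prediction. I'll refine from this view.

Run:
```python
from h import *
i=manip.camera_info('wrist');p=cv2.imread('pics/w1.png');h=cv2.cvtColor(p,cv2.COLOR_BGR2HSV)
g=cv2.cvtColor(p,cv2.COLOR_BGR2GRAY)
def cen(m,x0,y0,x1,y1):
    m=m[y0:y1,x0:x1]; v,u=np.nonzero(m); return u.mean()+x0,v.mean()+y0,len(u)
red=cv2.inRange(h,(0,190,190),(4,255,255))
w=cv2.inRange(h,(0,0,190),(180,60,255)); 
cs=cv2.findContours(w[170:230,235:295],cv2.RETR_EXTERNAL,cv2.CHAIN_APPROX_NONE)[0]
e=cv2.fitEllipse(max(cs,key=len)); print(e); cu,cv=e[0][0]+235,e[0][1]+170
C=onplane(i,cu,cv,109)
o=cen(cv2.inRange(h,(5,180,180),(18,255,255)),250,150,280,185); O=onplane(i,*o[:2],104)
k=cen(red,155,130,205,175); K=onplane(i,*k[:2],110)
print(o,k,'collar',C,'knob',K,'ptr',O, np.hypot(*(O-C)[:2]), 'ang',np.arctan2(*(O-C)[1::-1]),'C-K',np.hypot(*(C-K)[:2]),np.arctan2(*(C-K)[1::-1]))
H=np.array([onplane(i,*q,46)[:2] for q in [(235.5,57),(213.5,103.5),(173,187.5),(153,226)]])
c=np.polyfit([100,50,-50,-100],H,1);print(c,np.hypot(*c[0]),np.arctan2(-c[0][0],c[0][1]))
```

```text
((28.8167667388916, 29.783485412597656), (37.15753173828125, 38.6449089050293), 87.11174011230469)
(np.float64(263.49074074074076), np.float64(163.37962962962962), 108) (np.float64(170.34615384615384), np.float64(159.51282051282053), 234) collar [631.29747006  12.56825567 109.        ] knob [546.76717942 -15.52213138 110.        ] ptr [609.18778377  35.99228883 104.        ] 32.21061249016685 ang 2.3273371503884226 C-K 89.07547294671535 0.32083061601582885
[[-2.49293575e-01  9.77161748e-01]
 [ 5.49695972e+02 -9.25570043e+00]] 1.0084603945048407 0.24979171838869146
```

>>> step_arm(
  series=[8,0,-30,0,0.3,0,0,-35,0,0.3,0,0,-35,0,0.3,0,0,-25,0,0.3,0,0,0,0,0.3,0,0,0,0,1,0,0,0,0,1,0,0,0,0,1,0,0,0,0,1],
  squeeze=25,
)

```text
clock: 3.02
eef_pos: [630.7, 13.0, 106.8]
eef_rot: [3.14, 0.001, 2.316]
wrist_force: [-0.4, 1.3, 6.5]
finger_gap: 47.6
finger_force: 25.0
```

>>> step_arm(
  series=[0,0,0,0.13,1,0,0,0,0.13,1,0,0,0,0.13,1,0,0,0,0.13,1,0,0,0,0.13,1,0,0,0,0.13,1,0,0,0,0.13,1,0,0,0,0.15,1,0,0,0,0,1,0,0,0,0,1],
)

```text
clock: 4.28
eef_pos: [630.3, 12.4, 106.8]
eef_rot: [-3.141, 0.001, -2.907]
wrist_force: [-4.1, -3.3, 8.2]
finger_gap: 47.3
finger_force: 25.0
```

Run:
```python
from h import *
s=manip.read_state();print(s['joints'],s['moment'])
for n,(x0,y0,x1,y1) in [('top',(195,140,310,260)),('scene',(195,140,310,240)),('wrist',(150,100,370,320))]:
    p,d,i=cam(n); cv2.imwrite(f'pics/{n}2.png',p)
    m=cv2.inRange(cv2.cvtColor(p,cv2.COLOR_BGR2HSV),(6,180,150),(18,255,255))[y0:y1,x0:x1]
    k,l,st,c=cv2.connectedComponentsWithStats(m)
    for j in range(1,k):
        if st[j,4]>3: 
            q=onplane(i,*(c[j]+[x0,y0]),102); r=q[:2]-[630,12.7]; print(n,st[j,4],c[j]+[x0,y0],q,np.hypot(*r),'q',1.2+np.arctan2(r[1],r[0])%6.2832-3.3916)
```

```text
[-3.82015192e-02  5.94076178e-01  1.39796592e+00 -7.02766457e-04
  1.14844941e+00 -1.84284869e+00] [-0.38984697  0.69992443  0.09779142]
wrist 411 [255.97810219 192.64720195] [599.93135331   4.63579885 102.        ] 31.131252047879027 q 1.2120342142334972
wrist 154 [169.06493506 215.68831169] [622.7674478  -36.99216054 102.        ] 50.21574086635407 q 2.376271412919601
wrist 776 [195.82731959 205.87242268] [614.16758348 -24.26811208 102.        ] 40.21575218533137 q 2.116164669159828
```

The collar reads 1.21 rad, so it is over the mark. Next I'll release it and move to the knob.

>>> step_arm(
  series=[0,0,0,0,0.3,0,0,0,0,0.3,0,0,20,0,0.3,0,0,40,0,0.3,-27,-7,0,0.01,0.3,-28,-7,0,0,0.3,-27,-7,0,0,0.3,0,0,-25,0,0.3,0,0,0,0,0.3,0,0,0,0,0.3],
  squeeze=40,
)

```text
clock: 5.68
eef_pos: [548.7, -8.1, 141.8]
eef_rot: [-3.141, 0.001, -2.897]
wrist_force: [0.2, 0.1, 0.3]
finger_gap: 65.6
finger_force: 0.0
```

Run:
```python
from h import *
p,d,i=cam('wrist'); cv2.imwrite('pics/w3.png',p)
for q in [(547.8,-8.6,110),(630.3,12.4,109)]: print(proj(i,q))
```

```text
[256.57674455 228.24560666]
[257.31404198 342.50975003]
```

View pics/w3.png

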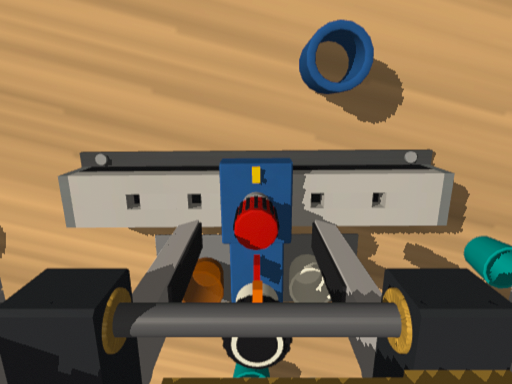

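The knob is centred between the fingers at (256,229), and the pointer at (257,290) is over the red mark at (257,267). I'll descend and grip.

>>> step_arm(
  series=[0,0,-20,0,0.3,0,0,-20,0,0.3,0,0,0,0,0.3,0,0,0,0,1,0,0,0,0,1,0,0,0,0,1,0,0,0,0,1,0,0,0,0,1],
  squeeze=40,
)

```text
clock: 6.72
eef_pos: [548.2, -8.2, 100.6]
eef_rot: [-3.142, 0.0, -2.897]
wrist_force: [0.4, -0.4, 1.8]
finger_gap: 27.4
finger_force: 40.0
```

>>> step_arm(
  series=[0,0,4,0,1,0,0,4,0,1,0,0,4,0,1,0,0,1,0,1,0,0,0,0,1,0,0,0,0,1],
)

```text
clock: 7.48
eef_pos: [548.1, -8.2, 113.3]
eef_rot: [3.142, -0.0, -2.897]
wrist_force: [4.4, -1.2, -9.5]
finger_gap: 27.6
finger_force: 40.0
```

The 9.5 N pull at about 12.7 mm of lift matches the spring. Now I'll slide 50 mm along the rail's +y, which is (-12.4, +48.4) in world axes.

>>> step_arm(
  series=[-1.2,4.8,0,0,1,-2.5,9.7,0,0,1,-2.5,9.7,0,0,1,-2.5,9.7,0,0,1,-2.5,9.7,0,0,1,-1.2,4.8,0,0,1,0,0,0,0,1,0,0,0,0,1],
)

```text
clock: 8.48
eef_pos: [535.6, 40.3, 113.4]
eef_rot: [3.141, -0.0, -2.897]
wrist_force: [2.6, 1.8, -8.9]
finger_gap: 27.3
finger_force: 40.0
```

>>> step_arm(
  series=[0,0,-4,0,1,0,0,-4,0,1,0,0,-4,0,1,0,0,-3,0,1,0,0,-2,0,1,0,0,-2,0,1,0,0,0,0,1,0,0,0,0,1],
)

```text
clock: 9.48
eef_pos: [535.8, 40.2, 94.7]
eef_rot: [-3.141, 0.0, -2.897]
wrist_force: [-2.8, -0.0, 6.1]
finger_gap: 27.2
finger_force: 40.0
```

>>> step_arm(
  series=[0,0,-1,0,1,0,0,0,0,1,0,0,0,0,1,0,0,0,0,1],
)

```text
clock: 9.98
eef_pos: [536.0, 40.2, 94.6]
eef_rot: [-3.141, 0.001, -2.897]
wrist_force: [-6.6, -0.3, 15.6]
finger_gap: 27.4
finger_force: 40.0
```

Run:
```python
from h import *
a=cam('top')[0];b=cam('scene')[0]
a=cv2.resize(a[140:240,195:310],None,fx=3.4,fy=3.4,interpolation=2);b=cv2.resize(b[120:220,195:310],None,fx=3.4,fy=3.4,interpolation=2)
cv2.imwrite('pics/e.png',np.hstack([a,b]))
s=manip.read_state();print(s['eef_pos'],s['wrist_force'],s['qd'])
```

```text
[535.9918928   40.17180419  94.58700638] [-7.06623594 -0.53823207 15.39004007] [-2.01013902e-03 -1.02198279e-05 -4.37295219e-04 -6.94245596e-05
 -1.86577962e-03 -6.60370410e-04]
```

View pics/e.png

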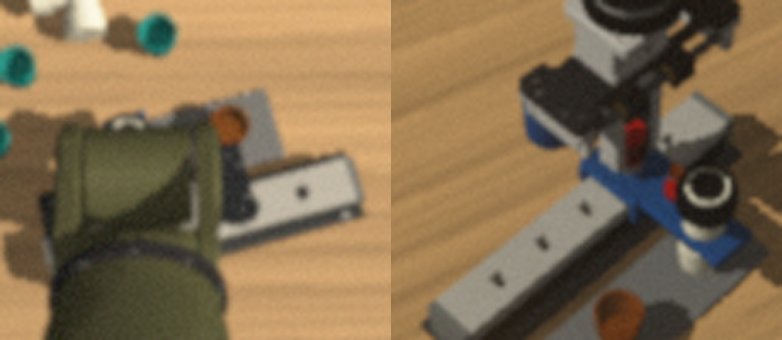

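The force jumped from 6 to 15 N with no further travel, at 6 mm below rest, so the pin is on its lower stop in the hole. In the picture the collar and tube stand over the white cup, right panel (705,200). The pointer is still at the mark (675,180) and the amber cup is in place.

```bash
python3 -c "
from cell import manip
print(manip.sign_off())"
```

```text
the job is handed in; nothing more can be done
None
```

The job is handed in: the collar measured 1.21 rad, the carriage was slid 50 mm to the white cup's hole on the left, and the knob is held down with the pin on its lower stop; sign-off returned no verdict.

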